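# Sort the tagged sample bottles into their trays

## Task

Sort the five sample bottles by the colour of their neck tags, not by the kind of bottle: stand each one upright on the floor of the tray of its tag's colour (two pink, two blue, one yellow) and let go. Set them down rather than dropping them, do not knock any over, and leave the beaker and the test-tube rack where they are.

Things in the scene. Friction and masses are not known exactly. Their poses are not given: they have to be found in the camera images.
- amber_pink: Tall brown amber-glass sample bottle with black screw cap, pink paper tag (pink collar on the shoulder, flap down one side). Round, upright, loose. Body diameter 48 mm, total height 100; the cap, diameter 28, is the top 22 of the height, its side free to grip from above; the shoulder lies 29 or more below the top. 110 to 210 g. Origin: centre of the underside, z up.
- white_pink: Short white plastic sample bottle with white screw cap, pink paper tag (pink collar on the shoulder, flap down one side). Round, upright, loose. Body diameter 44 mm, total height 80; the cap, diameter 28, is the top 22 of the height, its side free to grip from above; the shoulder lies 29 or more below the top. 60 to 120 g. Origin: centre of the underside, z up.
- amber_blue: Tall brown amber-glass sample bottle with black screw cap, blue paper tag (blue collar on the shoulder, flap down one side). Round, upright, loose. Body diameter 48 mm, total height 100; the cap, diameter 28, is the top 22 of the height, its side free to grip from above; the shoulder lies 29 or more below the top. 110 to 210 g. Origin: centre of the underside, z up.
- white_blue: Short white plastic sample bottle with white screw cap, blue paper tag (blue collar on the shoulder, flap down one side). Round, upright, loose. Body diameter 44 mm, total height 80; the cap, diameter 28, is the top 22 of the height, its side free to grip from above; the shoulder lies 29 or more below the top. 60 to 120 g. Origin: centre of the underside, z up.
- amber_yellow: Tall brown amber-glass sample bottle with black screw cap, yellow paper tag (yellow collar on the shoulder, flap down one side). Round, upright, loose. Body diameter 48 mm, total height 100; the cap, diameter 28, is the top 22 of the height, its side free to grip from above; the shoulder lies 29 or more below the top. 110 to 210 g. Origin: centre of the underside, z up.
- tray_pink: Shallow open pink plastic tray for both pink-tagged bottles, fixed to the bench. Outside 88 mm (its x) by 168 (its y), 20 high; walls and floor 4 thick, so the inner floor is 80 by 160, 4 above the bench. Origin: centre of the underside. Its yaw is within about 0.2 rad of the world's axes.
- tray_blue: Shallow open blue plastic tray for both blue-tagged bottles, fixed to the bench. Outside 88 mm (its x) by 168 (its y), 20 high; walls and floor 4 thick, so the inner floor is 80 by 160, 4 above the bench. Origin: centre of the underside. Its yaw is within about 0.2 rad of the world's axes.
- tray_yellow: Shallow open yellow plastic tray for the yellow-tagged bottle, fixed to the bench. Outside 88 mm (its x) by 168 (its y), 20 high; walls and floor 4 thick, so the inner floor is 80 by 160, 4 above the bench. Origin: centre of the underside. Its yaw is within about 0.2 rad of the world's axes.
- beaker: Bystander: empty clear glass beaker, 72 mm in diameter at the rim, 90 high, loose, upright on the bench. Origin: centre of the underside. Leave alone.
- tube_rack: Bystander: white plastic rack of eight test tubes with red stoppers, 150 mm (its x) by 60 (its y), 115 high, loose on the bench. Origin: centre of the underside. Leave alone.

How it is judged (in metres and radians):
At the end, for the whole second after the job is handed in: Each bottle stands on the inner floor of the tray of its tag's colour: its axis within 25 mm (short way) and 65 mm (long way) of the tray's centre, its underside less than 10 mm above the tray's underside, tilted less than 0.1 rad, slower than 0.02 m/s, and untouched by the fingers (x of amber_pink in the frame of tray_pink between -0.025 and 0.025 m and y of amber_pink in the frame of tray_pink between -0.065 and 0.065 m and z of each of amber_pink, white_pink in the frame of tray_pink below 0.01 m and angle between each of amber_pink, white_pink, amber_blue, white_blue, amber_yellow's own z axis and vertical below 0.1 rad and linear speed of each of amber_pink, white_pink, amber_blue, white_blue, amber_yellow below 0.02 m/s and contact force between each of amber_pink, white_pink, amber_blue, white_blue, amber_yellow and the fingers below 0.1 N and x of white_pink in the frame of tray_pink between -0.025 and 0.025 m and y of white_pink in the frame of tray_pink between -0.065 and 0.065 m and x of amber_blue in the frame of tray_blue between -0.025 and 0.025 m and y of amber_blue in the frame of tray_blue between -0.065 and 0.065 m and z of each of amber_blue, white_blue in the frame of tray_blue below 0.01 m and x of white_blue in the frame of tray_blue between -0.025 and 0.025 m and y of white_blue in the frame of tray_blue between -0.065 and 0.065 m and x of amber_yellow in the frame of tray_yellow between -0.025 and 0.025 m and y of amber_yellow in the frame of tray_yellow between -0.065 and 0.065 m and z of amber_yellow in the frame of tray_yellow below 0.01 m).
It fails at once if a bottle is knocked over (tilted more than 0.7 rad) (angle between any of amber_pink, white_pink, amber_blue, white_blue, amber_yellow's own z axis and vertical above 0.7 rad).
It fails at once if a bottle is dropped or flung: moving faster than 0.5 m/s (a fall of about 13 mm) with the fingers not touching it ((contact force between amber_pink and the fingers below 0.05 N and linear speed of amber_pink above 0.5 m/s) or (contact force between white_pink and the fingers below 0.05 N and linear speed of white_pink above 0.5 m/s) or (contact force between amber_blue and the fingers below 0.05 N and linear speed of amber_blue above 0.5 m/s) or (contact force between white_blue and the fingers below 0.05 N and linear speed of white_blue above 0.5 m/s) or (contact force between amber_yellow and the fingers below 0.05 N and linear speed of amber_yellow above 0.5 m/s)).
It fails at once if the beaker or the test-tube rack is moved by more than 20 mm (distance of any of beaker, tube_rack from where it was at the start of the episode above 0.02 m).
It also fails if it takes over 131 s, if anything falls off the work surface, if the arm or the gripper's body presses on something with over 40 N, if the wrist force passes 120 N, or if a joint passes its speed limit or range.

## Robot

A 6-joint arm with a two-finger parallel gripper is mounted at the origin on the work surface. World frame = base frame: x ahead of the robot, y to its left, z up, the work surface at z = 0. Lengths are in m, angles in degrees, forces in N, time in s.
With the tool pointing down it reaches from about 0.4 to 0.825 m from the base axis. Payload 7 kg.
Tool frame: the origin (TCP) lies at the very end of the fingers, on their centre line; the grasp point (between the pads) lies 19 mm behind it (ctrl.grip_depth is the distance from the TCP to the grasp point, in m); z points along the fingers, y is the line along which they close (so a half turn about z gives the same grasp; the last joint's range is limited). The gripper opens to 88 mm and grips with 3 to 60 N. Pads are 19 mm wide; open, the fingers measure 130 mm over their backs; the gripper's body (78 mm by 193 mm) begins 47 mm behind the grasp point.
Start: joints at [16.507, 20.546, 0.682, 0, -70.136, -16.507], TCP at [0.675, -0, 0.227] pointing down, gripper open.
Joint ranges: [-176.03, 176.03], [-82.01, 121.73], [-58.28, 71.71], [-173.87, 95.51], [-174.79, -0.11], [-173.66, 173.66]. Speed limits (degrees/s): [136.94, 136.94, 172.46, 180, 180, 180].

## Interface

Orientations are given as [roll, pitch, yaw] about the fixed x, y, z axes, in that order (R = Rz(yaw) Ry(pitch) Rx(roll)).
In Python, from plant import get_obs, eyes, ctrl, spotter gives the robot as it stands.
- The arm moves only by the shell command python3 -m crank 'ROWS'. ROWS is JSON, one flat list of numbers, 7 for each row, row after row: the turn, a rotation vector about the tool's x, y, z in rad, then the shift along the tool's x, y, z in mm, then the opening, from 0 (shut) to 1 (fully open). A call has 1 to 5 rows; each row shifts and turns the commanded pose from where the row before left it, along the tool's axes as they then stand; what a row does not reach is not made up. A row lasts 1/8 s, in which the tool goes at most 62.5 mm and 10.7 degrees, less where a joint would pass 70% of its speed; a pose out of reach is approached as far as the arm can. A call is refused whole if a number of a shift passes 62.5 or a number of a turn 0.188, either way. A call with a gripper value outside its range is refused whole. The fingers move at their own pace and stop on an object; the grip force is fixed at half the most. Time passes only in rows, so rows that do not move let the fingers close. It gives the time, the measured TCP pose, the force, the opening and the grip force at its end, in the units of the state.
- get_obs(): the state, without advancing time (a new reading comes with each control period).
- eyes.snapshot(name): name is "scene" or "side" or "wrist"; returns the picture (400x640x3 uint8, blue, green, red); there is no depth.
- eyes.camera_model(name): a dict with "fx", "fy", "cx", "cy" (pixels), "extrinsics" (4x4, takes a point from camera to world coordinates). Camera axes: x right, y down, z forward; pixel columns grow to the right and rows downward; lengths in m; the calibration is good to about 2 mm. A picture is of the moment at which its call begins: read the wrist's pose just before it. camera_model takes no time and is no camera call; for the wrist camera it gives the pose at the moment of the call.
- ctrl.close_job(): hands the job in; it is judged then, once.
Trained networks look in the newest picture that a camera, given by its name, has taken for a name from the list of things; names that differ only in an ending like _2 or _b are one class to them, and where a whole thing is asked for, a point or a joint stands for the part that bears it (a point fixed in the world has none). Each returns a list of dicts, best first, with "p" (0 to 1); they miss things now and then, are a little off and sometimes report something else, mostly with a low value. They report only what shows in the picture. A call takes as long as a camera call.
- spotter.outline_of(camera, target): "region" (400x640 bool, what is visible of it) and "rect" ([left, top, width, height] in pixels, round what is visible of it).
- spotter.place_of(camera, target): "location" ([column, row] in pixels: a listed point, or the origin of a listed thing).
The state is a dict: "clock": time; "joint_pos": joint angles; "qvel": joint speeds; "tau": joint torques, N m; "tool_pos": TCP position; "orientation": TCP orientation; "force": force on the tool from outside, world axes, zero at the start; "moment": the same for the moment, N m; "opening": finger opening in m; "gripper_force": force on a finger pad.
Only numpy, scipy, OpenCV 4.12 (cv2) and the standard library are available. Lean on these libraries where they do the work, as an engineer would, in place of code of your own. Each camera call takes 0.05 s, during which the arm holds its last target. There are 200 camera calls.

## Working session

There is one attempt and no reset: what is moved stays moved. The work goes in short steps, Python scripts to look and compute and a shell command to move; the robot and the scene stay as the last step left them, time stands still between calls to the robot, and variables do not carry over. Pictures are saved under pics/ and viewed, at most 14 in all, crops included, and the job is handed in when it is done.

```bash
mkdir -p pics; python3 - <<'E'
from plant import get_obs, eyes, ctrl, spotter
import cv2
o=get_obs();print(o)
for n in("scene","side"):
    cv2.imwrite(f"pics/{n}0.png",eyes.snapshot(n))
    m=eyes.camera_model(n);print(n,m)
    for t in "amber_pink white_pink amber_blue white_blue amber_yellow tray_pink tray_blue tray_yellow beaker tube_rack".split():
        print(t,[(round(d["p"],2),[round(float(v)) for v in d["rect"]]) for d in spotter.outline_of(n,t)[:3]],[(round(d["p"],2),[round(float(v)) for v in d["location"]]) for d in spotter.place_of(n,t)[:2]])
E
```

```text
{'clock': 0.0, 'joint_pos': array([ 1.65061053e+01,  2.05901205e+01,  6.34443360e-01, -2.06234338e-02,
       -7.01352271e+01, -1.65079397e+01]), 'qvel': array([0.05293655, 0.02019915, 0.07138797, 0.02945978, 0.04377845,
       0.03726441]), 'tau': array([-8.00930356e-04, -5.82726967e+01,  2.93058443e+01,  6.99745238e+00,
        6.93249181e-03, -2.06530804e-04]), 'tool_pos': array([ 6.74517561e-01, -3.10373597e-05,  2.25641024e-01]), 'orientation': array([ 1.79907333e+02, -7.24450889e-03, -9.00088518e+01]), 'force': array([0.482291  , 0.13154556, 0.13313544]), 'moment': array([-0.03332803, -0.06388831,  0.02681764]), 'gripper_force': 0.0, 'opening': 0.08795749253286152}
scene {'fx': 501.3266931398447, 'fy': 501.3266931398447, 'cx': 320.68737872538185, 'cy': 193.9795089982596, 'extrinsics': array([[-0.66875539,  0.55361115, -0.49626699,  1.20137383],
       [ 0.74336287,  0.50986133, -0.43295851,  0.59889967],
       [ 0.01333669, -0.65844979, -0.75250648,  1.09027319],
       [ 0.        ,  0.        ,  0.        ,  1.        ]])}
amber_pink [(0.27, [356, 197, 19, 27])] [(0.67, [306
[... 1025 characters left out ...]
, [346, 150, 18, 42]), (0.24, [248, 184, 50, 53])] [(0.62, [354, 187])]
white_pink [(0.74, [327, 209, 24, 43])] [(0.67, [341, 244])]
amber_blue [(0.85, [345, 130, 22, 27])] [(0.55, [353, 162])]
white_blue [(0.56, [368, 254, 28, 44]), (0.19, [345, 150, 19, 43])] [(0.69, [380, 289]), (0.5, [303, 156])]
amber_yellow [(0.71, [313, 171, 28, 45]), (0.3, [217, 256, 66, 81])] [(0.83, [325, 209])]
tray_pink [(0.72, [217, 256, 63, 79])] [(0.86, [252, 296])]
tray_blue [(0.83, [248, 186, 50, 49])] [(0.94, [274, 209])]
tray_yellow [(0.82, [282, 135, 42, 32]), (0.65, [316, 172, 25, 46])] [(0.75, [302, 152])]
beaker [(0.73, [349, 303, 49, 78])] []
tube_rack [(0.58, [339, 103, 53, 44])] [(0.86, [363, 140])]
```

```bash
python3 - <<'E'
import cv2
a=cv2.imread("pics/scene0.png")[80:330,180:500];cv2.imwrite("pics/a.png",cv2.resize(a,(768,600)))
b=cv2.imread("pics/side0.png")[90:390,200:420];cv2.imwrite("pics/b.png",cv2.resize(b,(440,600)))
E
```

```text
(no output)
```

View pics/a.png

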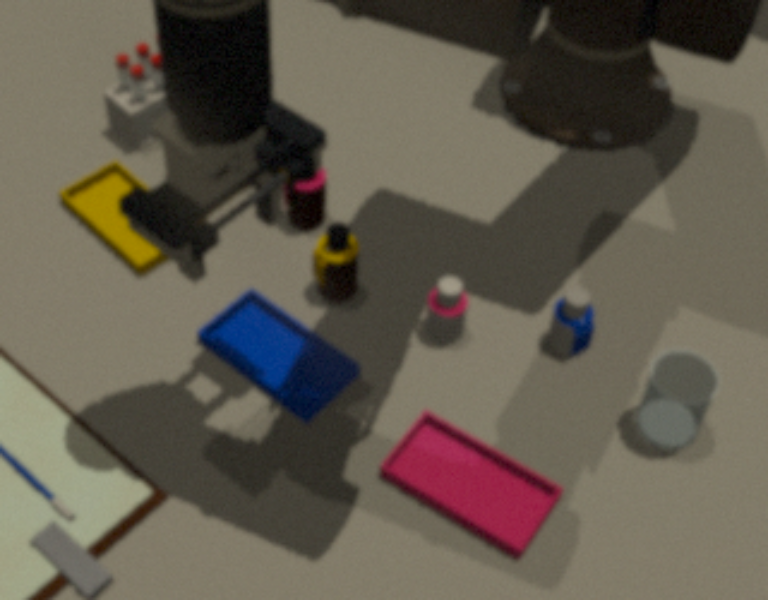

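View pics/b.png

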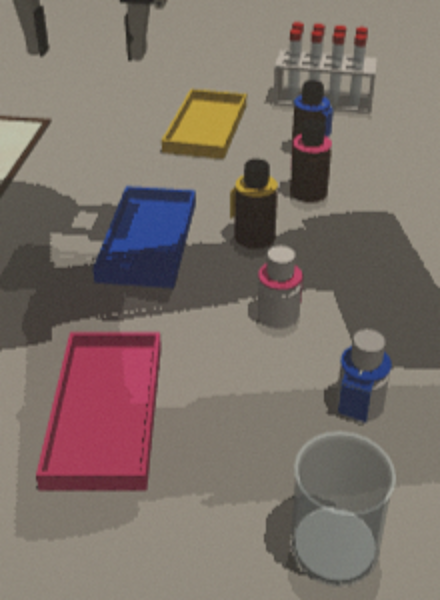

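The scene view shows tray_yellow at (228,172), tray_blue at (296,227) and tray_pink at (376,282). It also shows amber_yellow at (321,190), white_pink at (367,210), white_blue at (419,215) and the beaker at (462,246). The side view shows all five bottles: amber_blue (357,145), amber_pink (356,172), amber_yellow (328,191), white_pink (340,232) and white_blue (383,277).

```bash
cat > h.py <<'E'
from plant import get_obs, eyes, ctrl, spotter
import numpy as np, cv2
def ray(m,u,v):
    E=np.array(m["extrinsics"]);d=E[:3,:3]@[(u-m["cx"])/m["fx"],(v-m["cy"])/m["fy"],1];return E[:3,3],d/np.linalg.norm(d)
def onz(m,u,v,z):
    o,d=ray(m,u,v);return o+d*(z-o[2])/d[2]
def tri(obs):
    A=np.zeros((3,3));b=np.zeros(3);P=[]
    for m,u,v in obs:
        o,d=ray(m,u,v);M=np.eye(3)-np.outer(d,d);A+=M;b+=M@o
    x=np.linalg.solve(A,b);return x,[round(1000*float(np.linalg.norm((np.eye(3)-np.outer(d,d))@(x-o)))) for o,d in [ray(*q) for q in obs]]
E
python3 - <<'E'
from h import *
np.set_printoptions(precision=3,suppress=True)
S=eyes.camera_model("side");C=eyes.camera_model("scene");W=eyes.camera_model("wrist")
s=lambda x,y:(S,200+x/2,90+y/2)
c=lambda x,y:(C,180+x/2.4,80+y/2.4)
for n,a,b,z in (("ay",(257,166),(339,229),.1),("wp",(281,254),(450,283),.08),("wb",(369,337),(577,294),.08),("ap",(312,119),None,.1),("ab",(313,88),None,.1)):
    print(n,onz(*s(*a),z), tri([s(*a),c(*b)]) if b else "")
for n,q in (("pink",[(70,335),(160,335),(148,487),(38,480)]),("blue",[(125,188),(196,190),(175,283),(95,278)]),("yel",[(192,91),(247,94),(221,154),(163,150)])):
    p=np.array([onz(*s(*k),.018)[:2] for k in q]);e=p[0]-p[3]+p[1]-p[2];f=p[1]-p[0]+p[2]-p[3];print(n,p.mean(0),e/2,f/2)
print("rack",onz(*s(325,100),0),"beaker",onz(*s(335,545),0))
print(W)
cv2.imwrite("pics/w0.png",eyes.snapshot("wrist"))
E
```

```text
ay [ 0.499 -0.012  0.1  ] (array([ 0.498, -0.014,  0.1  ]), [1, 1])
wp [0.463 0.12  0.08 ] (array([0.463, 0.12 , 0.081]), [1, 1])
wb [0.38 0.23 0.08] (array([0.381, 0.233, 0.083]), [0, 0])
ap [ 0.441 -0.132  0.1  ] 
ab [ 0.442 -0.221  0.1  ] 
pink [0.608 0.273] [ 0.022 -0.171] [-0.088 -0.007]
blue [0.621 0.012] [ 0.007 -0.182] [-0.088 -0.004]
yel [ 0.592 -0.269] [-0.014 -0.187] [-0.082  0.001]
rack [ 0.422 -0.394  0.   ] beaker [0.403 0.38  0.   ]
{'fx': 355.2056143879452, 'fy': 355.2056143879452, 'cx': 318.2894464721893, 'cy': 196.83960886411086, 'extrinsics': array([[-1.   ,  0.   , -0.   ,  0.676],
       [ 0.   ,  0.956,  0.292, -0.079],
       [ 0.   ,  0.292, -0.956,  0.385],
       [ 0.   ,  0.   ,  0.   ,  1.   ]])}
```

View pics/w0.png

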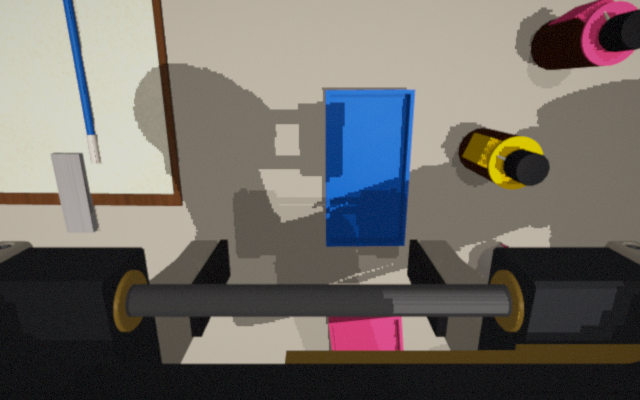

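The wrist view shows tray_blue with rim corners (325,90), (412,90), (405,246) and (325,245). The amber_yellow cap is at (527,166) and the amber_pink cap at (625,30). I'll move above amber_yellow and look again.

```bash
python3 -m crank '[0,0,0,4,45,0,1, 0,0,0,4,44,0,1, 0,0,0,3,44,0,1, 0,0,0,2,44,0,1, 0,0,0,0,0,0,1]'; python3 - <<'E'
from h import *
print(get_obs()["tool_pos"])
cv2.imwrite("pics/w1.png",eyes.snapshot("wrist"))
import json;m=eyes.camera_model("wrist");m["extrinsics"]=np.array(m["extrinsics"]).tolist();json.dump(m,open("w1.json","w"))
E
```

```text
clock: 2.78
tool_pos: [0.4956, -0.0133, 0.2274]
orientation: [-179.9, 0.1, -90.0]
force: [0.4, 0.4, 0.2]
opening: 0.0876
gripper_force: 0.0
[ 0.49561092 -0.0132976   0.2274425 ]
```

View pics/w1.png

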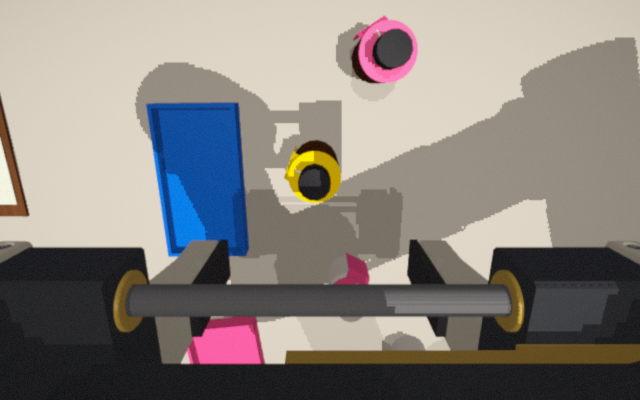

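The amber_yellow cap is at (314,182), the amber_pink cap at (392,49), and the blue tray rim runs (149,103), (240,103), (247,255), (167,255).

```bash
python3 - <<'E'
from h import *
import json
np.set_printoptions(precision=4,suppress=True)
W=json.load(open("w1.json"));W0=dict(W);E=np.array([[-1,0,0,.676],[0,.956,.292,-.079],[0,.292,-.956,.385],[0,0,0,1]]);W0["extrinsics"]=E
S=eyes.camera_model("side");C=eyes.camera_model("scene")
s=lambda x,y:(S,200+x/2,90+y/2)
print("ay",tri([s(257,166),(W,314,182),(W0,529,166)]),onz(W,314,182,.1))
print("ap",tri([s(312,119),(W,392,49),(W0,622,28)]),onz(W,392,49,.1))
cs=[[(149,103),(325,90),(125,188)],[(240,103),(412,90),(196,190)],[(247,255),(405,246),(175,283)],[(167,255),(325,245),(95,278)]]
P=[]
for q in cs: P.append(onz(W,*q[0],.02)); print(onz(W,*q[0],.02),onz(W0,*q[1],.02),onz(*s(*q[2]),.02))
print(np.mean(P,0))
E
```

```text
ay (array([ 0.5009, -0.0173,  0.0965]), [2, 1, 1]) [ 0.5023 -0.0177  0.1   ]
ap (array([ 0.4451, -0.1221,  0.1001]), [6, 2, 7]) [ 0.4437 -0.1202  0.1   ]
[ 0.6677 -0.078   0.02  ] [ 0.6694 -0.0774  0.02  ] [ 0.6676 -0.073   0.02  ]
[ 0.5769 -0.0781  0.02  ] [ 0.5837 -0.0774  0.02  ] [ 0.5788 -0.0789  0.02  ]
[0.5797 0.0888 0.02  ] [0.5787 0.0902 0.02  ] [0.5738 0.1045 0.02  ]
[0.6705 0.0889 0.02  ] [0.6685 0.0889 0.02  ] [0.6597 0.1061 0.02  ]
[0.6237 0.0054 0.02  ]
```

```bash
python3 -m crank '[0,0,0,3,-5,40,1, 0,0,0,0,0,50,1, 0,0,0,0,0,45,1, 0,0,0,0,0,20,1, 0,0,0,0,0,0,1]'; python3 -m crank '[0,0,0,0,0,0,0, 0,0,0,0,0,0,0, 0,0,0,0,0,0,0, 0,0,0,0,0,0,0]'
```

```text
clock: 3.45
tool_pos: [0.5026, -0.0163, 0.0699]
orientation: [179.8, -0.1, -90.0]
force: [0.0, -0.0, 0.6]
opening: 0.0875
gripper_force: 0.0
clock: 3.95
tool_pos: [0.5032, -0.0159, 0.0721]
orientation: [-179.9, 0.0, -90.0]
force: [0.6, 0.9, 0.1]
opening: 0.0533
gripper_force: 0.0
```

```bash
python3 -m crank '[0,0,0,0,0,0,0, 0,0,0,0,0,0,0, 0,0,0,0,0,0,0, 0,0,0,0,0,0,0, 0,0,0,0,0,0,0]'; python3 -m crank '[0,0,0,0,0,-15,0, 0,0,0,0,0,-35,0, 0,0,0,0,0,-45,0, 0,0,0,0,0,-45,0, 0,0,0,0,0,-10,0]'; python3 - <<'E'
from h import *
print(get_obs()["tool_pos"])
cv2.imwrite("pics/w2.png",eyes.snapshot("wrist"))
E
```

```text
clock: 4.58
tool_pos: [0.5028, -0.0161, 0.0715]
orientation: [180.0, -0.0, -90.0]
force: [-0.3, -0.8, -1.5]
opening: 0.0274
gripper_force: 30.0
clock: 5.2
tool_pos: [0.5046, -0.0157, 0.2258]
orientation: [-179.6, 0.1, -90.0]
force: [-0.3, -0.2, -3.0]
opening: 0.0273
gripper_force: 30.0
[ 0.50458587 -0.01572686  0.22581803]
```

View pics/w2.png

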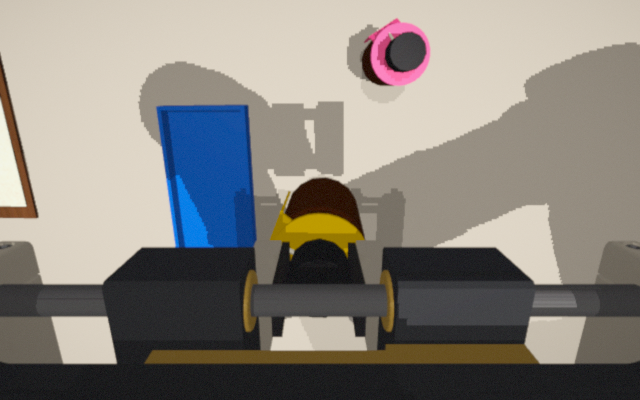

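amber_yellow is held upright in the fingers. Next I'll move near the yellow tray and measure it.

```bash
python3 -m crank '[0,0,0,20,-8,0,0, 0,0,0,40,-18,0,0, 0,0,0,45,-20,0,0, 0,0,0,45,-20,0,0, 0,0,0,35,-14,0,0]'; python3 -m crank '[0,0,0,0,0,0,0,0,0,0,0,0,0,0]';  python3 - <<'E'
from h import *
import json
print(get_obs()["tool_pos"])
m=eyes.camera_model("wrist");m["extrinsics"]=np.array(m["extrinsics"]).tolist();json.dump(m,open("w3.json","w"))
cv2.imwrite("pics/w3.png",eyes.snapshot("wrist"))
E
```

```text
clock: 5.88
tool_pos: [0.5827, -0.2026, 0.2198]
orientation: [179.8, 0.0, -90.0]
force: [0.0, -0.2, -2.1]
opening: 0.0272
gripper_force: 30.0
clock: 6.12
tool_pos: [0.5821, -0.2009, 0.2202]
orientation: [179.9, 0.0, -90.0]
force: [-0.2, 1.1, -1.1]
opening: 0.0273
gripper_force: 30.0
[ 0.58211886 -0.20090749  0.22016099]
```

View pics/w3.png

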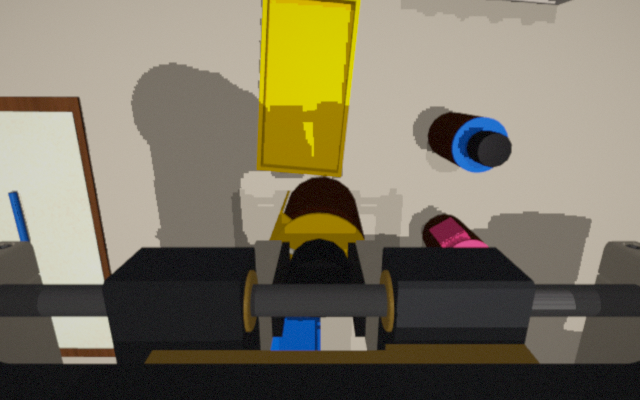

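The yellow tray rim corners are about (264,-2), (358,1), (342,176) and (257,170), and the amber_blue cap is at (491,149).

```bash
python3 - <<'E'
from h import *
import json
np.set_printoptions(precision=4,suppress=True)
W=json.load(open("w3.json"));S=eyes.camera_model("side")
P=[onz(W,*q,.02) for q in [(264,-2),(358,1),(342,176),(257,170)]];print(np.array(P),np.mean(P,0))
print("ab",onz(W,491,149,.1),tri([(W,491,149),(S,356.5,134)]))
E
```

```text
[[ 0.6315 -0.3578  0.02  ]
 [ 0.5468 -0.3554  0.02  ]
 [ 0.5582 -0.193   0.02  ]
 [ 0.646  -0.1995  0.02  ]] [ 0.5956 -0.2764  0.02  ]
ab [ 0.4468 -0.2341  0.1   ] (array([ 0.443 , -0.2332,  0.0939]), [1, 1])
```

```bash
python3 -m crank '[0,0,0,32,-7,0,0, 0,0,0,32,-7,0,0, 0,0,0,0,0,30,0, 0,0,0,0,0,45,0, 0,0,0,0,0,40,0]'; python3 -m crank '[0,0,0,0,0,18,0, 0,0,0,0,0,7,0, 0,0,0,0,0,0,0]'
```

```text
clock: 6.8
tool_pos: [0.5966, -0.2638, 0.1055]
orientation: [-180.0, 0.0, -89.9]
force: [0.4, -0.4, -2.5]
opening: 0.0274
gripper_force: 30.0
clock: 7.18
tool_pos: [0.5977, -0.2649, 0.0825]
orientation: [-179.9, -0.0, -90.0]
force: [-0.1, 0.4, -1.1]
opening: 0.0274
gripper_force: 30.0
```

```bash
python3 -m crank '[0,0,0,0,0,4,0, 0,0,0,0,0,1,0,0,0,0,0,0,1,0, 0,0,0,0,0,0,0]'; python3 -c "
from h import *
for i in range(4):print(get_obs()['tool_pos'][2],get_obs()['force'])"
```

```text
clock: 7.68
tool_pos: [0.597, -0.2651, 0.0757]
orientation: [-180.0, -0.0, -90.0]
force: [0.2, 0.8, -2.0]
opening: 0.0277
gripper_force: 30.0
0.07567907673756696 [ 0.17791486  0.79264394 -2.00057043]
0.07567907673756696 [ 0.17791486  0.79264394 -2.00057043]
0.07567907673756696 [ 0.17791486  0.79264394 -2.00057043]
0.07567907673756696 [ 0.17791486  0.79264394 -2.00057043]
```

```bash
python3 -m crank '[0,0,0,0,0,1,0, 0,0,0,0,0,0,0]'
```

```text
clock: 7.92
tool_pos: [0.5972, -0.2653, 0.0753]
orientation: [-180.0, -0.0, -90.0]
force: [-1.8, 0.1, 3.9]
opening: 0.0274
gripper_force: 30.0
```

```bash
python3 -m crank '[0,0,0,0,0,0,1,0,0,0,0,0,0,1,0,0,0,0,0,0,1,0,0,0,0,0,0,1,0,0,0,0,0,0,1]'; python3 -m crank '[0,0,0,0,0,-10,1, 0,0,0,0,0,-30,1,0,0,0,0,0,-35,1,0,0,0,-10,50,0,1,0,0,0,-10,50,0,1]';python3 -m crank '[0,0,0,-11,51,0,1,0,0,0,0,0,0,1,0,0,0,0,0,0,1]';  python3 - <<'E'
from h import *
np.set_printoptions(precision=4,suppress=True)
cv2.imwrite("pics/w4.png",eyes.snapshot("wrist"))
cv2.imwrite("pics/s4.png",cv2.resize(eyes.snapshot("side")[90:250,230:420],(570,480)))
E
```

```text
clock: 8.55
tool_pos: [0.597, -0.265, 0.0745]
orientation: [180.0, 0.0, -90.0]
force: [0.4, 0.5, -0.0]
opening: 0.0716
gripper_force: 0.0
clock: 9.18
tool_pos: [0.4962, -0.2448, 0.1504]
orientation: [-179.9, -0.0, -90.0]
force: [0.3, 0.8, 1.1]
opening: 0.0874
gripper_force: 0.0
clock: 9.55
tool_pos: [0.4469, -0.2342, 0.1508]
orientation: [-179.9, -0.0, -90.0]
force: [0.4, -0.3, 0.2]
opening: 0.0877
gripper_force: 0.0
```

View pics/s4.png

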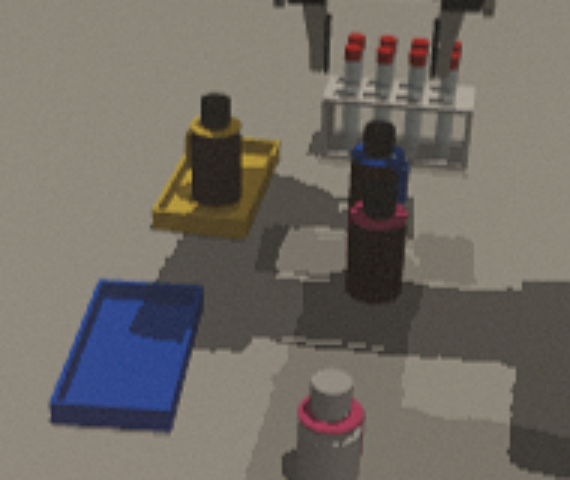

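amber_yellow stands in the yellow tray at crop (215,155), and the gripper is above amber_blue at crop (380,150). I'll descend and grasp it.

```bash
python3 -m crank '[0,0,0,0,0,30,1,0,0,0,0,0,34,1,0,0,0,0,0,15,1,0,0,0,0,0,0,1,0,0,0,0,0,0,0]'; python3 -m crank '[0,0,0,0,0,0,0,0,0,0,0,0,0,0,0,0,0,0,0,0,0,0,0,0,0,0,0,0,0,0,0,0,0,0,0]';python3 -m crank '[0,0,0,0,0,0,0,0,0,0,0,0,0,0,0,0,0,0,0,0,0,0,0,0,0,0,0,0]'
```

```text
clock: 10.28
tool_pos: [0.447, -0.2342, 0.0714]
orientation: [-179.9, -0.0, -90.0]
force: [-0.0, 0.8, 0.8]
opening: 0.082
gripper_force: 0.0
clock: 10.9
tool_pos: [0.446, -0.234, 0.0706]
orientation: [-180.0, -0.0, -90.0]
force: [-0.7, -0.1, 0.4]
opening: 0.0331
gripper_force: 0.3
clock: 11.4
tool_pos: [0.4458, -0.234, 0.0705]
orientation: [180.0, 0.0, -90.0]
force: [0.0, 0.4, 0.2]
opening: 0.0271
gripper_force: 30.1
```

```bash
python3 -m crank '[0,0,0,0,0,-15,0,0,0,0,0,0,-40,0,0,0,0,0,0,-50,0,0,0,0,0,0,-40,0,0,0,0,0,0,0,0]'; python3 -m crank '[0,0,0,-25,-22,0,0,0,0,0,-40,-35,0,0,0,0,0,-45,-40,0,0,0,0,0,-45,-40,0,0,0,0,0,-30,-27,0,0]';python3 -m crank '[0,0,0,-16,-14,0,0,0,0,0,0,0,0,0,0,0,0,0,0,40,0,0,0,0,0,0,50,0,0,0,0,0,0,30,0]';python3 -m crank '[0,0,0,0,0,12,0,0,0,0,0,0,3,0,0,0,0,0,0,0,0,0,0,0,0,0,0,0]'
```

```text
clock: 12.02
tool_pos: [0.4481, -0.2345, 0.2201]
orientation: [-179.6, -0.1, -90.0]
force: [0.5, 0.6, -2.2]
opening: 0.0271
gripper_force: 30.1
clock: 12.65
tool_pos: [0.6109, -0.0469, 0.2148]
orientation: [179.9, 0.0, -89.9]
force: [0.6, -0.3, -2.6]
opening: 0.0272
gripper_force: 30.1
clock: 13.28
tool_pos: [0.6217, -0.0343, 0.0933]
orientation: [179.8, -0.0, -90.1]
force: [0.0, -0.6, -1.7]
opening: 0.0269
gripper_force: 30.1
clock: 13.78
tool_pos: [0.6247, -0.0329, 0.0819]
orientation: [-179.9, 0.0, -90.0]
force: [0.8, -0.4, -1.8]
opening: 0.0273
gripper_force: 30.1
```

```bash
python3 -m crank '[0,0,0,0,0,3,0,0,0,0,0,0,2,0,0,0,0,0,0,1,0,0,0,0,0,0,0,0]';python3 -m crank '[0,0,0,0,0,1,0,0,0,0,0,0,0,0]';python3 -m crank '[0,0,0,0,0,1,0,0,0,0,0,0,0,0]'
```

```text
clock: 14.28
tool_pos: [0.624, -0.033, 0.0745]
orientation: [180.0, -0.0, -90.0]
force: [-1.0, 0.1, -0.4]
opening: 0.0273
gripper_force: 30.1
clock: 14.52
tool_pos: [0.6241, -0.0331, 0.0745]
orientation: [-180.0, -0.0, -90.0]
force: [-3.3, -0.0, 5.4]
opening: 0.0277
gripper_force: 30.2
clock: 14.78
tool_pos: [0.6242, -0.0332, 0.0744]
orientation: [-179.9, -0.0, -90.0]
force: [-5.0, 0.5, 11.9]
opening: 0.0274
gripper_force: 30.3
```

```bash
python3 -m crank '[0,0,0,0,0,-1,1,0,0,0,0,0,0,1,0,0,0,0,0,0,1,0,0,0,0,0,0,1,0,0,0,0,0,0,1]'; python3 -m crank '[0,0,0,0,0,-10,1, 0,0,0,0,0,-30,1,0,0,0,0,0,-35,1,0,0,0,22,45,0,1,0,0,0,22,45,0,1]';python3 -m crank '[0,0,0,22,45,0,1,0,0,0,22,45,0,1,0,0,0,0,0,0,1,0,0,0,0,0,0,1]';  python3 - <<'E'
from h import *
np.set_printoptions(precision=4,suppress=True)
m=eyes.camera_model("wrist")
w=eyes.snapshot("wrist");cv2.imwrite("pics/w5.png",w)
print(m["extrinsics"])
E
```

```text
clock: 15.4
tool_pos: [0.6239, -0.033, 0.0734]
orientation: [180.0, -0.0, -90.0]
force: [0.1, -0.5, -0.3]
opening: 0.0719
gripper_force: 0.0
clock: 16.02
tool_pos: [0.5333, -0.0773, 0.1495]
orientation: [-179.9, 0.0, -90.0]
force: [-0.4, -0.4, 0.3]
opening: 0.0874
gripper_force: 0.0
clock: 16.52
tool_pos: [0.4448, -0.1211, 0.1496]
orientation: [-179.9, 0.0, -90.0]
force: [-0.0, -0.1, 0.2]
opening: 0.0875
gripper_force: 0.0
[[-1.     -0.0004  0.0022  0.4456]
 [ 0.0002  0.9564  0.2919 -0.2001]
 [-0.0022  0.2919 -0.9564  0.308 ]
 [ 0.      0.      0.      1.    ]]
```

View pics/w5.png

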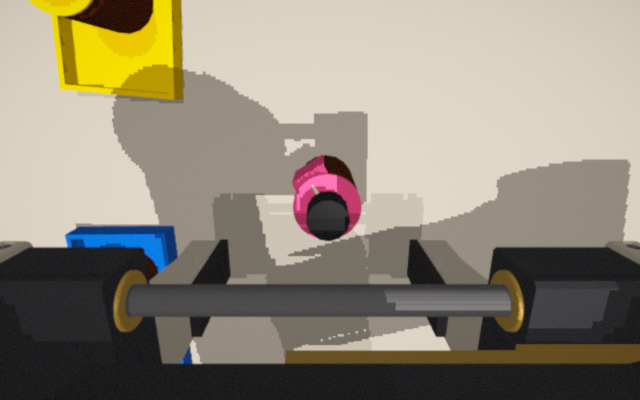

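The amber_pink cap is at (328,214), about 4 mm off in both axes. I'll correct that and grasp, and refine the pink tray's position from the first scene picture.

```bash
python3 -m crank '[0,0,0,4,4,30,1,0,0,0,0,0,33,1,0,0,0,0,0,15,1,0,0,0,0,0,0,1,0,0,0,0,0,0,0]'; python3 -m crank '[0,0,0,0,0,0,0,0,0,0,0,0,0,0,0,0,0,0,0,0,0,0,0,0,0,0,0,0,0,0,0,0,0,0,0]';python3 -m crank '[0,0,0,0,0,0,0,0,0,0,0,0,0,0,0,0,0,0,0,0,0,0,0,0,0,0,0,0]'
python3 - <<'E'
from h import *
np.set_printoptions(precision=4,suppress=True)
C=eyes.camera_model("scene");S=eyes.camera_model("side")
def hull(f,z,m):
    im=cv2.imread(f);h=cv2.cvtColor(im,cv2.COLOR_BGR2HSV)
    k=((h[...,0]>160)&(h[...,1]>120)&(h[...,2]>70)).astype(np.uint8)
    n,l,st,c=cv2.connectedComponentsWithStats(k);i=1+st[1:,4].argmax()
    pts=np.argwhere(l==i)[:,::-1]
    P=np.array([onz(m,u,v,z)[:2] for u,v in pts],np.float32)
    print(f,z,cv2.minAreaRect(P*1000))
for z in (0.01,.02): hull("pics/scene0.png",z,C);hull("pics/side0.png",z,S)
for q in [(427,413),(560,490),(518,549),(381,466)]: print(onz(C,180+q[0]/2.4,80+q[1]/2.4,.02))
E
```

```text
clock: 17.2
tool_pos: [0.441, -0.1248, 0.071]
orientation: [-180.0, -0.0, -90.0]
force: [0.4, 0.3, 1.0]
opening: 0.0822
gripper_force: 0.0
clock: 17.82
tool_pos: [0.44, -0.125, 0.0706]
orientation: [-180.0, 0.0, -90.0]
force: [-0.2, -0.1, -0.5]
opening: 0.0334
gripper_force: 0.0
clock: 18.32
tool_pos: [0.4399, -0.125, 0.0705]
orientation: [180.0, -0.0, -90.0]
force: [-1.3, 0.5, 0.4]
opening: 0.027
gripper_force: 30.0
pics/scene0.png 0.01 ((608.2537841796875, 268.13037109375), (95.84166717529297, 169.88369750976562), 6.919688701629639)
pics/side0.png 0.01 ((611.8392944335938, 266.4827575683594), (90.93388366699219, 183.67083740234375), 6.715898513793945)
pics/scene0.png 0.02 ((613.744384765625, 271.1922912597656), (94.95442962646484, 168.3111572265625), 6.919790267944336)
pics/side0.png 0.02 ((608.7344360351562, 275.2862548828125), (89.2468032836914, 180.26351928710938), 6.715967178344727)
[0.5785 0.1869 0.02  ]
[0.5602 0.3477 0.02  ]
[0.6435 0.3557 0.02  ]
[0.6623 0.1937 0.02  ]
```

```bash
python3 -m crank '[0,0,0,0,0,-15,0,0,0,0,0,0,-40,0,0,0,0,0,0,-50,0,0,0,0,0,0,-40,0,0,0,0,0,0,0,0]'; python3 -m crank '[0,0,0,-20,-10,0,0,0,0,0,-40,-20,0,0,0,0,0,-45,-22,0,0,0,0,0,-45,-22,0,0,0,0,0,-45,-22,0,0]';python3 -m crank '[0,0,0,-45,-22,0,0,0,0,0,-45,-22,0,0,0,0,0,-40,-20,0,0,0,0,0,-25,-12,0,0,0,0,0,-7,-3,0,0]';python3 -m crank '[0,0,0,0,0,0,0,0,0,0,0,0,40,0,0,0,0,0,0,50,0,0,0,0,0,0,30,0]';python3 -m crank '[0,0,0,0,0,12,0,0,0,0,0,0,3,0,0,0,0,0,0,3,0,0,0,0,0,0,0,0,0,0,0,0,0,0,0]'
```

```text
clock: 18.95
tool_pos: [0.4418, -0.125, 0.2186]
orientation: [-179.6, 0.0, -90.0]
force: [-0.4, 0.1, -1.9]
opening: 0.0272
gripper_force: 30.0
clock: 19.58
tool_pos: [0.5358, 0.0714, 0.2141]
orientation: [179.9, -0.0, -90.0]
force: [0.9, -0.5, -0.8]
opening: 0.0275
gripper_force: 30.0
clock: 20.2
tool_pos: [0.6147, 0.2332, 0.213]
orientation: [179.8, -0.1, -89.9]
force: [-0.4, 0.9, -1.5]
opening: 0.0274
gripper_force: 30.0
clock: 20.7
tool_pos: [0.6133, 0.23, 0.0932]
orientation: [179.9, -0.1, -90.1]
force: [-0.2, -0.2, -1.5]
opening: 0.0271
gripper_force: 30.0
clock: 21.32
tool_pos: [0.6153, 0.2322, 0.0784]
orientation: [-179.9, 0.0, -90.0]
force: [0.0, -1.1, -1.0]
opening: 0.0271
gripper_force: 30.0
```

```bash
python3 -m crank '[0,0,0,0,0,3,0,0,0,0,0,0,0,0]';python3 -m crank '[0,0,0,0,0,1,0,0,0,0,0,0,0,0]';python3 -m crank '[0,0,0,0,0,1,0,0,0,0,0,0,0,0]'
```

```text
clock: 21.58
tool_pos: [0.6151, 0.2321, 0.0746]
orientation: [-180.0, 0.0, -90.0]
force: [-0.3, -0.4, -0.8]
opening: 0.0273
gripper_force: 30.0
clock: 21.82
tool_pos: [0.6152, 0.2322, 0.0746]
orientation: [-180.0, 0.0, -90.0]
force: [-1.7, 0.3, 6.4]
opening: 0.0273
gripper_force: 30.0
clock: 22.08
tool_pos: [0.6154, 0.2323, 0.0745]
orientation: [-179.9, 0.0, -90.0]
force: [-4.6, -0.1, 12.1]
opening: 0.0271
gripper_force: 30.0
```

```bash
python3 -m crank '[0,0,0,0,0,-1,1,0,0,0,0,0,0,1,0,0,0,0,0,0,1,0,0,0,0,0,0,1,0,0,0,0,0,0,1]'; python3 -m crank '[0,0,0,0,0,-10,1, 0,0,0,0,0,-30,1,0,0,0,0,0,-35,1,0,0,0,37,50,0,1,0,0,0,37,50,0,1]';python3 -m crank '[0,0,0,38,52,0,1,0,0,0,0,0,0,1,0,0,0,0,0,0,1]';  python3 - <<'E'
from h import *
np.set_printoptions(precision=4,suppress=True)
m=eyes.camera_model("wrist")
w=eyes.snapshot("wrist");cv2.imwrite("pics/w6.png",w)
print(m["extrinsics"])
E
```

```text
clock: 22.7
tool_pos: [0.615, 0.2319, 0.0734]
orientation: [180.0, -0.0, -90.0]
force: [0.3, -0.5, 0.4]
opening: 0.072
gripper_force: 0.0
clock: 23.32
tool_pos: [0.5142, 0.1574, 0.1493]
orientation: [-179.9, 0.0, -90.0]
force: [0.4, 0.4, 1.5]
opening: 0.0872
gripper_force: 0.0
clock: 23.7
tool_pos: [0.4652, 0.1215, 0.1499]
orientation: [-179.9, 0.1, -90.0]
force: [-0.3, 0.1, 0.4]
opening: 0.0878
gripper_force: 0.0
[[-1.     -0.0008  0.0022  0.466 ]
 [-0.0001  0.956   0.2932  0.0422]
 [-0.0023  0.2932 -0.956   0.3082]
 [ 0.      0.      0.      1.    ]]
```

View pics/w6.png

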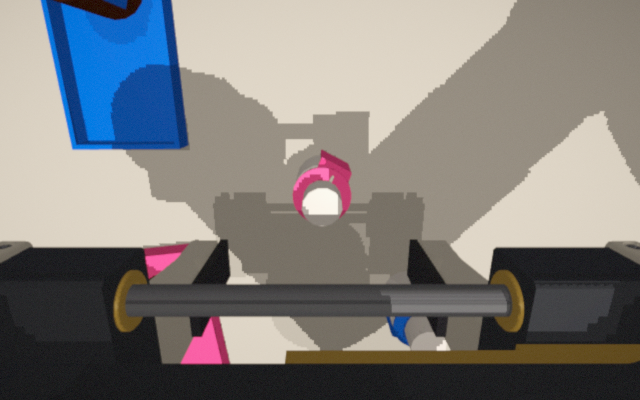

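The white_pink cap is at (322,203), so its position is about (0.464, 0.117). I'll correct x by 4 mm and grasp.

```bash
python3 -m crank '[0,0,0,4,1,35,1,0,0,0,0,0,45,1,0,0,0,0,0,19,1,0,0,0,0,0,0,1,0,0,0,0,0,0,0]'; python3 -m crank '[0,0,0,0,0,0,0,0,0,0,0,0,0,0,0,0,0,0,0,0,0,0,0,0,0,0,0,0,0,0,0,0,0,0,0]';python3 -m crank '[0,0,0,0,0,0,0,0,0,0,0,0,0,0,0,0,0,0,0,0,0,0,0,0,0,0,0,0]'
```

```text
clock: 24.38
tool_pos: [0.4645, 0.1178, 0.0501]
orientation: [-180.0, 0.0, -90.0]
force: [-0.4, 1.1, 0.4]
opening: 0.0822
gripper_force: 0.0
clock: 25.0
tool_pos: [0.4636, 0.1171, 0.0497]
orientation: [-180.0, 0.0, -90.0]
force: [-0.5, -0.1, 0.4]
opening: 0.0331
gripper_force: 0.0
clock: 25.5
tool_pos: [0.4635, 0.1171, 0.0496]
orientation: [180.0, -0.0, -90.0]
force: [-0.4, 0.4, 1.4]
opening: 0.0276
gripper_force: 29.9
```

```bash
python3 -m crank '[0,0,0,0,0,-15,0,0,0,0,0,0,-45,0,0,0,0,0,0,-50,0,0,0,0,0,0,-40,0,0,0,0,0,0,0,0]'; python3 -m crank '[0,0,0,-25,-19,0,0,0,0,0,-40,-30,0,0,0,0,0,-45,-34,0,0,0,0,0,-45,-33,0,0,0,0,0,-36,-27,0,0]';python3 -m crank '[0,0,0,0,0,0,0,0,0,0,0,0,0,0,0,0,0,0,0,40,0,0,0,0,0,0,50,0,0,0,0,0,0,35,0]';python3 -m crank '[0,0,0,0,0,14,0,0,0,0,0,0,3,0,0,0,0,0,0,0,0,0,0,0,0,0,0,0]'
```

```text
clock: 26.12
tool_pos: [0.4651, 0.1181, 0.2028]
orientation: [-179.7, 0.2, -90.0]
force: [-0.5, 0.5, -1.4]
opening: 0.0273
gripper_force: 29.9
clock: 26.75
tool_pos: [0.607, 0.3095, 0.1975]
orientation: [179.9, -0.1, -90.0]
force: [0.9, -0.5, -1.3]
opening: 0.0272
gripper_force: 29.9
clock: 27.38
tool_pos: [0.6051, 0.3065, 0.0728]
orientation: [179.9, -0.0, -90.1]
force: [0.2, -1.1, -0.8]
opening: 0.0273
gripper_force: 30.0
clock: 27.88
tool_pos: [0.6072, 0.3087, 0.0592]
orientation: [-179.9, 0.1, -90.0]
force: [0.3, 0.4, -1.1]
opening: 0.0269
gripper_force: 30.0
```

```bash
python3 -m crank '[0,0,0,0,0,3,0,0,0,0,0,0,2,0,0,0,0,0,0,0,0]';python3 -m crank '[0,0,0,0,0,1,0,0,0,0,0,0,0,0]';python3 -m crank '[0,0,0,0,0,1,0,0,0,0,0,0,0,0]'
```

```text
clock: 28.25
tool_pos: [0.6067, 0.3083, 0.0536]
orientation: [-180.0, 0.0, -90.0]
force: [-2.6, 0.6, 5.8]
opening: 0.0273
gripper_force: 30.1
clock: 28.5
tool_pos: [0.6068, 0.3084, 0.0536]
orientation: [-179.9, 0.0, -90.0]
force: [-5.1, -0.7, 12.0]
opening: 0.0275
gripper_force: 30.1
clock: 28.75
tool_pos: [0.6069, 0.3084, 0.0535]
orientation: [-179.9, 0.0, -89.9]
force: [-6.9, -2.9, 17.5]
opening: 0.0274
gripper_force: 30.2
```

```bash
python3 -m crank '[0,0,0,0,0,-2,1,0,0,0,0,0,0,1,0,0,0,0,0,0,1,0,0,0,0,0,0,1,0,0,0,0,0,0,1]'; python3 -m crank '[0,0,0,0,0,-10,1, 0,0,0,0,0,-40,1,0,0,0,0,0,-45,1,0,0,0,15,45,0,1,0,0,0,16,46,0,1]';python3 -m crank '[0,0,0,16,45,0,1,0,0,0,15,45,0,1,0,0,0,15,45,0,1,0,0,0,0,0,0,1,0,0,0,0,0,0,1]';  python3 - <<'E'
from h import *
np.set_printoptions(precision=4,suppress=True)
m=eyes.camera_model("wrist")
w=eyes.snapshot("wrist");cv2.imwrite("pics/w7.png",w)
print(m["extrinsics"])
E
```

```text
clock: 29.38
tool_pos: [0.6065, 0.308, 0.0522]
orientation: [180.0, -0.0, -90.0]
force: [-0.1, 0.5, 0.1]
opening: 0.0717
gripper_force: 0.0
clock: 30.0
tool_pos: [0.5149, 0.277, 0.1486]
orientation: [-179.9, 0.1, -90.0]
force: [-0.8, 0.1, 0.0]
opening: 0.0875
gripper_force: 0.0
clock: 30.62
tool_pos: [0.381, 0.2318, 0.1487]
orientation: [-179.9, 0.1, -89.9]
force: [0.3, 0.6, -0.0]
opening: 0.0874
gripper_force: 0.0
[[-1.     -0.0012  0.0013  0.382 ]
 [-0.0007  0.9559  0.2936  0.1525]
 [-0.0016  0.2936 -0.9559  0.3069]
 [ 0.      0.      0.      1.    ]]
```

View pics/w7.png

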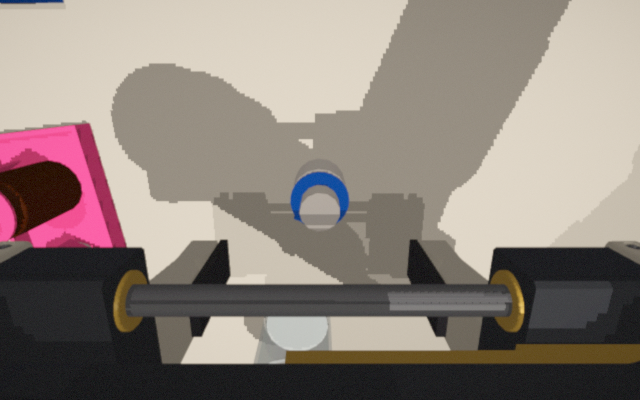

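The white_blue cap is at (320,208), which is about (0.381, 0.230). The gripper is well aligned.

```bash
python3 -m crank '[0,0,0,2,0,35,1,0,0,0,0,0,45,1,0,0,0,0,0,18,1,0,0,0,0,0,0,1,0,0,0,0,0,0,0]'; python3 -m crank '[0,0,0,0,0,0,0,0,0,0,0,0,0,0,0,0,0,0,0,0,0,0,0,0,0,0,0,0,0,0,0,0,0,0,0]';python3 -m crank '[0,0,0,0,0,0,0,0,0,0,0,0,0,0,0,0,0,0,0,0,0,0,0,0,0,0,0,0]'
```

```text
clock: 31.3
tool_pos: [0.3813, 0.2297, 0.0501]
orientation: [-180.0, 0.0, -90.0]
force: [0.1, -0.6, -0.1]
opening: 0.082
gripper_force: 0.0
clock: 31.92
tool_pos: [0.3805, 0.2291, 0.0496]
orientation: [-180.0, 0.0, -90.0]
force: [-0.2, 0.6, 0.4]
opening: 0.0335
gripper_force: 0.0
clock: 32.42
tool_pos: [0.3805, 0.2291, 0.0496]
orientation: [180.0, -0.0, -90.0]
force: [-0.2, -0.4, 0.9]
opening: 0.0272
gripper_force: 29.9
```

```bash
python3 -m crank '[0,0,0,0,0,-15,0,0,0,0,0,0,-45,0,0,0,0,0,0,-50,0,0,0,0,0,0,-40,0,0,0,0,0,0,0,0]'; python3 -m crank '[0,0,0,15,-20,0,0,0,0,0,31,-40,0,0,0,0,0,34,-45,0,0,0,0,0,34,-45,0,0,0,0,0,34,-45,0,0]';python3 -m crank '[0,0,0,27,-35,0,0,0,0,0,11,-13,0,0,0,0,0,0,0,0,0,0,0,0,0,0,0,0]';python3 -m crank '[0,0,0,0,0,40,0,0,0,0,0,0,50,0,0,0,0,0,0,35,0]';python3 -m crank '[0,0,0,0,0,14,0,0,0,0,0,0,3,0,0,0,0,0,0,0,0,0,0,0,0,0,0,0]'
```

```text
clock: 33.05
tool_pos: [0.3817, 0.2305, 0.2025]
orientation: [-179.8, 0.3, -90.0]
force: [0.4, 0.5, -1.8]
opening: 0.0271
gripper_force: 29.9
clock: 33.67
tool_pos: [0.5762, 0.0797, 0.1979]
orientation: [179.9, -0.0, -90.0]
force: [0.3, 1.4, -1.2]
opening: 0.0275
gripper_force: 30.0
clock: 34.17
tool_pos: [0.6225, 0.0437, 0.199]
orientation: [179.9, 0.0, -90.0]
force: [0.0, 0.4, -0.4]
opening: 0.0273
gripper_force: 30.0
clock: 34.55
tool_pos: [0.6219, 0.0442, 0.0732]
orientation: [180.0, 0.0, -89.9]
force: [-0.2, 0.8, -1.3]
opening: 0.0271
gripper_force: 30.0
clock: 35.05
tool_pos: [0.6244, 0.0435, 0.0591]
orientation: [-179.9, 0.0, -90.0]
force: [0.7, -0.6, -1.5]
opening: 0.0271
gripper_force: 30.0
```

```bash
python3 -m crank '[0,0,0,0,0,3,0,0,0,0,0,0,2,0,0,0,0,0,0,0,0]';python3 -m crank '[0,0,0,0,0,1,0,0,0,0,0,0,0,0]'
```

```text
clock: 35.42
tool_pos: [0.6239, 0.0432, 0.0536]
orientation: [-179.9, 0.0, -90.0]
force: [-2.5, 1.4, 6.5]
opening: 0.0273
gripper_force: 30.0
clock: 35.67
tool_pos: [0.624, 0.0431, 0.0535]
orientation: [-179.9, -0.0, -90.0]
force: [-5.6, -0.0, 14.2]
opening: 0.0273
gripper_force: 30.1
```

```bash
python3 -m crank '[0,0,0,0,0,-1,1,0,0,0,0,0,0,1,0,0,0,0,0,0,1,0,0,0,0,0,0,1,0,0,0,0,0,0,1]'; python3 -m crank '[0,0,0,0,0,0,1,0,0,0,0,0,0,1,0,0,0,0,0,-10,1, 0,0,0,0,0,-40,1,0,0,0,0,0,-45,1]';python3 -m crank '[0,0,0,0,0,-45,1,0,0,0,0,45,-10,1,0,0,0,0,50,0,1,0,0,0,0,50,0,1,0,0,0,0,0,0,1]';  python3 - <<'E'
from h import *
cv2.imwrite("pics/s8.png",cv2.resize(eyes.snapshot("side")[90:390,200:420],(440,600)))
a=eyes.snapshot("scene")[80:330,180:500];cv2.imwrite("pics/a8.png",cv2.resize(a,(768,600)))
E
```

```text
clock: 36.3
tool_pos: [0.6235, 0.0431, 0.0524]
orientation: [180.0, -0.0, -90.0]
force: [-0.3, 0.2, -0.3]
opening: 0.0716
gripper_force: 0.0
clock: 36.92
tool_pos: [0.6232, 0.0429, 0.1488]
orientation: [179.9, -0.0, -90.0]
force: [2.4, 0.6, 0.2]
opening: 0.0878
gripper_force: 0.0
clock: 37.55
tool_pos: [0.4758, 0.0427, 0.204]
orientation: [-179.9, 0.1, -89.9]
force: [1.3, 0.8, 0.9]
opening: 0.0874
gripper_force: 0.0
```

View pics/s8.png

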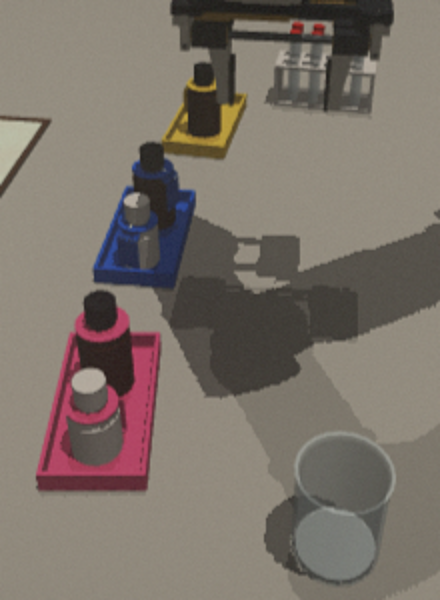

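View pics/a8.png

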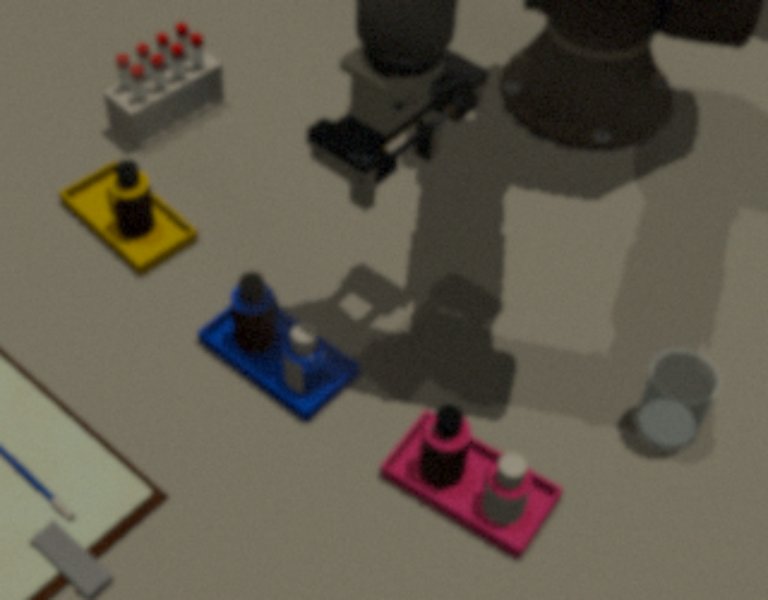

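Both views show all five bottles upright and centred in their own trays: yellow at crop (132,205), blue at (255,320) and (298,360), pink at (443,450) and (505,490). The beaker and rack have not moved.

```bash
python3 -c "
from plant import ctrl
print(ctrl.close_job())"
```

```text
the job is handed in; nothing more can be done
None
```

I handed the job in at about 38 s: all five bottles stand upright and released in the trays of their tag colours, and the last pictures show the beaker and rack unmoved; no verdict was returned.

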